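Crank the bench press shut on a wood block

ROBOT

A 6-joint arm with a two-finger parallel gripper is mounted at the origin on a cart in front of the work surface, level with it; the furniture and walls round the work are solid. World frame = base frame: x ahead of the robot, y to its left, z up, the work surface at z = 0. Lengths are in m, angles in degrees, forces in N, time in s.
With the tool pointing down it reaches from about 0.35 to 0.875 m from the base axis. Payload 4.2 kg.
Tool frame: the origin (TCP) lies between the finger pads; the fingertips stand 8 mm ahead of it and the grasp point (between the pads) lies 11 mm behind it; z points along the fingers, y is the line along which they close (so a half turn about z gives the same grasp; the last joint's range is limited). The gripper opens to 87 mm and grips with 3 to 60 N. Pads are 19 mm wide; open, the fingers measure 117 mm over their backs; the gripper's body (75 mm by 190 mm) begins 51 mm behind the grasp point.
Start: joints at [79.847, 22.042, 0.453, 0, -68.411, -14.817], TCP at [0.264, 0.567, 0.231] pointing down, gripper open.
Joint ranges: [-179.83, 179.83], [-69.29, 118.12], [-61.27, 80.66], [-181.25, 117.63], [-171.15, -9.14], [-177.46, 177.46]. Speed limits (degrees/s): [159.86, 159.86, 180, 180, 180, 180].

INTERFACE

Orientations are given as a 3x3 rotation matrix whose columns are the frame's x, y, z axes.
In Python, from station import sense, capture, camera_model, finish_job, find_in gives the robot as it stands. The module is installed in compiled form; this text tells all that it offers.
- The arm moves only by the tool arm_command, never from a script. Its argument "motion" is a list of rows, each a list of 7 numbers: the finger opening in mm, from 0 to 87, then the shift along the tool's x, y, z in mm, then the turn, a rotation vector about the tool's x, y, z in rad. In form: [[jaw, dx, dy, dz, rx, ry, rz], ...]. A call has 1 to 8 rows; each row shifts and turns the commanded pose from where the row before left it, along the tool's axes as they then stand; what a row does not reach is not made up. A row lasts 1/10 s, in which the tool goes at most 50 mm and 8.59 degrees, less where a joint would pass 70% of its speed; a pose out of reach is approached as far as the arm can. A call with a gripper value outside its range is refused whole. The fingers move at their own pace and stop on an object; the grip force is fixed at half the most. Time passes only in rows, so rows that do not move let the fingers close. It gives the time, the measured TCP pose, the force, the opening and the grip force at its end, in the units of the state.
- sense(): the state, without advancing time (a new reading comes with each control period).
- capture(name): name is "scene" or "side" or "wrist"; returns the picture (480x640x3 uint8, red, green, blue); there is no depth.
- camera_model(name): a dict with "fx", "fy", "cx", "cy" (pixels), "k1" (the pictures are not rectified: a ray, as slopes to the right and down, at radius r is drawn at 1 + k1 r^2 times it, then the intrinsics apply), "R" (3x3) and "t" (3): a world point X has camera coordinates R X + t. Camera axes: x right, y down, z forward; pixel columns grow to the right and rows downward; lengths in m; the calibration is good to about 2 mm. A picture is of the moment at which its call begins: read the wrist's pose just before it. camera_model takes no time and is no camera call; for the wrist camera it gives the pose at the moment of the call.
- finish_job(): hands the job in; it is judged then, once.
Trained networks look in the newest picture that a camera, given by its name, has taken for a name from the list of things; names that differ only in an ending like _2 or _b are one class to them, and where a whole thing is asked for, a point or a joint stands for the part that bears it (a point fixed in the world has none). Each returns a list of dicts, best first, with "p" (0 to 1); they miss things now and then, are a little off and sometimes report something else, mostly with a low value. They report only what shows in the picture. A call takes as long as a camera call.
- find_in(target, camera): "location" ([row, column] in pixels, amid what is visible of it).
The state is a dict: "time_s": time; "joints": joint angles; "joint_velocities": joint speeds; "effort": joint torques, N m; "tcp_pos": TCP position; "ee_rot": TCP orientation; "wrist_force": force on the tool from outside, world axes, zero at the start; "moment": the same for the moment, N m; "gripper_width": opening from 0.0 (shut) to 1.0 (fully open); "gripper_force": force on a finger pad.
Only numpy, scipy, OpenCV 4.12 (cv2) and the standard library are available. Lean on these libraries where they do the work, as an engineer would, in place of code of your own. Each camera call takes 0.05 s, during which the arm holds its last target. There are 200 camera calls.

TASK

Lay the grey wooden block across the bed of the crank press, between its jaws, and let go of it. Then wind the press shut with the red crank knob, clockwise from above, at a steady pace of about one turn in six seconds, without stalling or lurching at the stiff spot in each turn, until the block is clamped firmly but gently (about 25 N) against the blue stop jaw; then let go. Leave everything else as it lies.

Things in the scene. Friction and masses are not known exactly. Their poses are not given: they have to be found in the camera images.
- press: blue and steel crank press fixed to the bench, yaw within 0.25 rad. Base 80 x 300 x 12 mm (x, y, z); origin on the bench, x across the press (away from the robot), y along it from the crank (round gear housing, y -105 mm) to the blue stop jaw, 51 mm tall, whose face is bolted anywhere from y 92 to 108 mm, differently each time and not measured. Bed: bright strip 50 mm wide, top at z 20 mm
- bed_middle (a point): point on the bed's top surface (20 mm above the bench) at x 0, y 60 mm of the press, 32 to 48 mm from the stop jaw's face, where the block may be laid; axes as the press
- spring_box (a point): yellow spring box, 22 mm thick, that sticks out of the gear housing to the press's -x at 32 mm height. When the crank arm swings past it (from 0.45 rad before to 0.45 rad behind) a cam makes the stiff spot of each turn: up to 12 to 15 N at the knob going up, then almost nothing or a pull ahead going down
- crank_axis (a point): point on the crank's upright axis, level with the middle of the red knob (105 mm above the bench). Clockwise from above closes the jaws, 45 mm a turn; turning takes about 6 N at the knob (halted but still held, a reading of 0 to 3 N may be left; what clamping adds shows in full in both); the drive holds itself when let go
- knob_grip (a point): middle of the upright red crank knob: 22 mm across, from 81 to 125 mm above the bench, 55 mm from crank_axis, spins freely on its pin. Crank arm's top: 78 mm above the bench. From the start it is 1 1/5 to 1 3/4 turns to where the jaws pinch the block
- moving_jaw: spring-backed steel jaw, 50 x 10 x 27 mm; origin at the foot of its pressing face, which looks to the press's +y. Once it pinches the block (clear of the stiff spot) resistance rises and stays risen: each 10 N of clamping adds 1.3 N at the knob, so 25 N is about 3.3 N over the ordinary drag, only a few mm of jaw travel past first pinch. Good: 12 to 42 N; over 55 N spoils the block
- wood_block: grey wooden block, 34 x 58 x 24 mm (its x, y, z), 20 to 35 g; origin under its middle. It lies across the press: its 58 mm length along the press's x (standing 4 mm over each side of the bed), its 34 mm width between the jaws
- rubber_block: black rubber sanding block, 42 x 68 x 26 mm, not to be moved; origin under its middle
- glue_pot: brown glue pot with white lid, 38 mm across, 46 mm tall, stands behind the press, not to be moved; origin under its middle
- green_tape: roll of green tape, 73 mm across, 18 mm high, not to be moved; origin under its middle
- tape_runner: blue and white tape dispenser, 52 x 109 x 20 mm, behind the press, not to be moved; origin under its middle
- screwdriver: red and black screwdriver, 198 mm long, at the left, not to be moved; origin under its middle
- pace_disc: white flywheel disc with a red dot, 80 mm across, under the crank, turned by it through a soft coupling, so that its speed is the crank's pace smoothed over about half a second; origin at its middle, z up. A steady pace is 0.4 to 1.6 rad/s (a turn in 4 to 15 s), kept for at least 5 s on end

How it is judged (in metres and radians):
On the way, in this order (a step that is already met when the one before it is completed fails the run):
1. the block lies across the bed between the jaws, let go (z of wood_block in the frame of press between 0.016 and 0.024 m and x of wood_block in the frame of press between -0.015 and 0.015 m and y of wood_block in the frame of press between 0 and 0.09 m and angle between the y axis of wood_block and the x axis of press, either way round below 0.3 rad and contact force between the fingers and wood_block below 0.1 N), for 0.2 s.
2. the pace disc turns steadily, between 0.4 and 1.6 rad/s, for 5 s on end (angular speed of pace_disc between 0.4 and 1.6 rad/s), for 5 s.
At the end, for the whole second after the job is handed in: the wooden block lies flat on the bed, square (0.08 rad) and within 18 mm of the bed's middle line, pinched between the moving jaw and the stop jaw with 12 to 42 N, at rest, the crank let go (contact force between moving_jaw and wood_block between 12 and 42 N and z of wood_block in the frame of press between 0.016 and 0.025 m and x of wood_block in the frame of press between -0.018 and 0.018 m and y of wood_block in the frame of press between 0.068 and 0.096 m and angle between the y axis of wood_block and the x axis of press, either way round below 0.08 rad and angle between wood_block's own z axis and vertical below 0.08 rad and linear speed of wood_block below 0.01 m/s); the robot touches nothing.
It fails at once if the block squeezed with more than 55 N (contact force between moving_jaw and wood_block above 55 N).
It fails at once if crank raced or lurching: the pace disc above 2.6 rad/s (angular speed of pace_disc above 2.6 rad/s).
It fails at once if a bystander moved more than 20 mm (distance of any of rubber_block, glue_pot, green_tape, tape_runner, screwdriver from where it was at the start of the episode above 0.02 m).
It also fails if it takes over 67 s, if anything falls off the work surface, if the arm or the gripper's body presses on something with over 40 N, if the wrist force passes 120 N, or if a joint passes its speed limit or range.

## Working session

There is one attempt and no reset: what is moved stays moved. The work goes in short steps, Python scripts to look and compute and a tool call to move; the robot and the scene stay as the last step left them, time stands still between calls to the robot, and variables do not carry over. Pictures are saved under pics/ and viewed, at most 10 in all, crops included, and the job is handed in when it is done.

Besides the shell and the picture viewer there is one more tool, called as name(argument=value, ...), one argument or row to a line, values as JSON. arm_command: Moves the arm, as the interface text tells. Its arguments: {"type":"object","properties":{"motion":{"type":"array"}},"required":["motion"]}

```bash
mkdir -p pics
cat > h.py <<'E'
import numpy as np, cv2
from station import sense, capture, camera_model, find_in
from scipy.optimize import least_squares
def save(n,f): 
    im=capture(n); cv2.imwrite('pics/'+f,im[:,:,::-1]); return im
def proj(c,X):
    p=np.array(c['R'])@np.asarray(X,float)+np.array(c['t']); s=p[:2]/p[2]; s=s*(1+c['k1']*(s@s))
    return np.array([c['fy']*s[1]+c['cy'],c['fx']*s[0]+c['cx']])  # row,col
def ray(c,rc):
    d=np.array([(rc[1]-c['cx'])/c['fx'],(rc[0]-c['cy'])/c['fy']]); s=d.copy()
    for _ in range(20): s=d/(1+c['k1']*(s@s))
    R=np.array(c['R']); return -R.T@np.array(c['t']), R.T@np.array([s[0],s[1],1])
def onz(c,rc,z):
    o,d=ray(c,rc); return o+d*(z-o[2])/d[2]
def tri(obs):
    A=np.zeros((3,3));b=np.zeros(3)
    for c,rc in obs:
        o,d=ray(c,rc); d/=np.linalg.norm(d); P=np.eye(3)-np.outer(d,d); A+=P;b+=P@o
    X=np.linalg.solve(A,b); return X,[np.round(proj(c,X)-rc,1) for c,rc in obs]
E
python3 - <<'E'
from h import *
cs={n:camera_model(n) for n in('scene','side','wrist')}
for n in cs: save(n,n+'0.png')
for n in ('knob_grip','crank_axis','bed_middle','spring_box','wood_block','moving_jaw','press'):
    o=[]
    for c in cs:
        r=find_in(n,c)[:1]
        if r: print(n,c,np.round(r[0]['location']),round(r[0]['p'],2)); o.append((cs[c],np.array(r[0]['location'])))
    if len(o)>1: print('  tri',*tri(o))
print(sense()['ee_rot'])
E
```

```text
knob_grip scene [218. 350.] 0.69
knob_grip side [298. 335.] 0.96
  tri [ 0.5307116  -0.10210726  0.06595779] [array([-1. , -1.7]), array([ 1.3, -1.8])]
crank_axis scene [231. 351.] 0.55
crank_axis side [296. 324.] 0.57
  tri [ 0.5091224  -0.06654086  0.04776541] [array([-1. , -1.8]), array([ 1.2, -1.8])]
bed_middle scene [233. 350.] 0.58
spring_box scene [234. 353.] 0.86
spring_box side [298. 325.] 0.81
  tri [ 0.50800513 -0.06767677  0.04021707] [array([-1.8, -3.1]), array([ 2.2, -3.1])]
wood_block side [230. 274.] 0.71
moving_jaw side [281. 319.] 0.56
press scene [233. 352.] 0.95
press side [299. 326.] 0.62
  tri [ 0.51205581 -0.07141382  0.03901014] [array([-1.5, -2.6]), array([ 1.9, -2.7])]
[[ 9.06524274e-01 -4.22153693e-01  1.38787474e-05]
 [-4.22153692e-01 -9.06524270e-01  8.59496813e-05]
 [-2.37025540e-05 -8.37744369e-05 -9.99999996e-01]]
```

View pics/scene0.png

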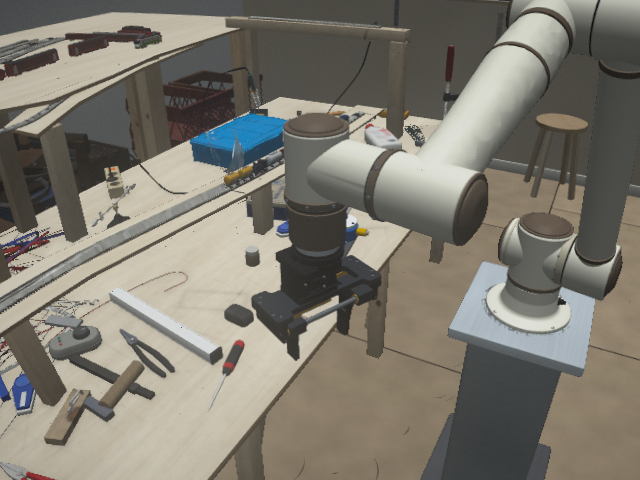

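View pics/side0.png

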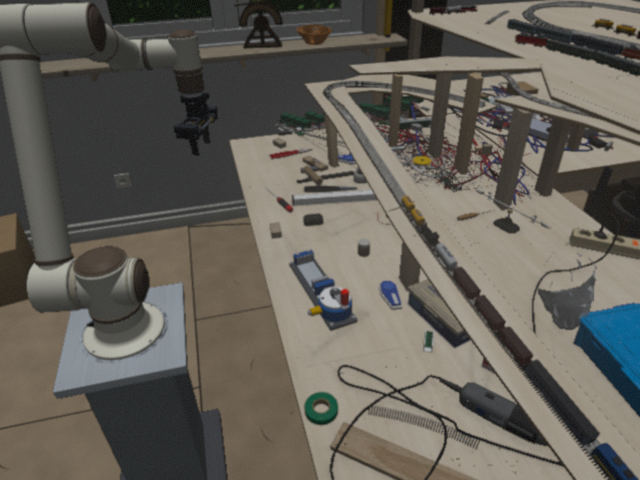

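The scene view hides the press behind the arm. The side view shows the press, with its stop jaw at about (302,258) and knob at (345,297), and the wood block at about (276,230). I'll take rough positions from the side view.

Run:
```python
from h import *
c=camera_model('side')
for n,rc,z in(('block',(230,275),.012),('stop',(258,302),.045),('knob',(297,345),.105),('housing',(300,334),.06),('pot',(248,364),.02)): print(n,np.round(onz(c,rc,z),3))
w=camera_model('wrist'); s=sense()
R=np.array(w['R']);t=np.array(w['t']); print('cam pos',-R.T@t,'fwd',R[2],'right',R[0],w['fx']); print(s['tcp_pos'])
Re=np.array(s['ee_rot']); print('in tool', Re.T@(-R.T@t-np.array(s['tcp_pos'])), Re.T@R.T)
print(c['fx'], -np.array(c['R']).T@np.array(c['t']))
```

```text
block [0.454 0.332 0.012]
stop [0.497 0.117 0.045]
knob [ 0.549 -0.142  0.105]
housing [ 0.533 -0.098  0.06 ]
pot [0.697 0.147 0.02 ]
cam pos [0.33710417 0.53186992 0.38505139] fwd [-0.26578285  0.12318189 -0.95613059] right [-4.22460033e-01 -9.06381312e-01  6.61907922e-04] 345.37405226971225
[0.26380349 0.56659036 0.23059557]
in tool [ 0.08110254  0.00051783 -0.15445779] [[-3.38073097e-04 -9.56137619e-01 -2.92917631e-01]
 [ 9.99999665e-01 -5.41665515e-04  6.13939802e-04]
 [-7.45674320e-04 -2.92917325e-01  9.56137482e-01]]
492.4427119645254 [ 0.28236346 -1.00174728  0.90994761]
```

View pics/wrist0.png

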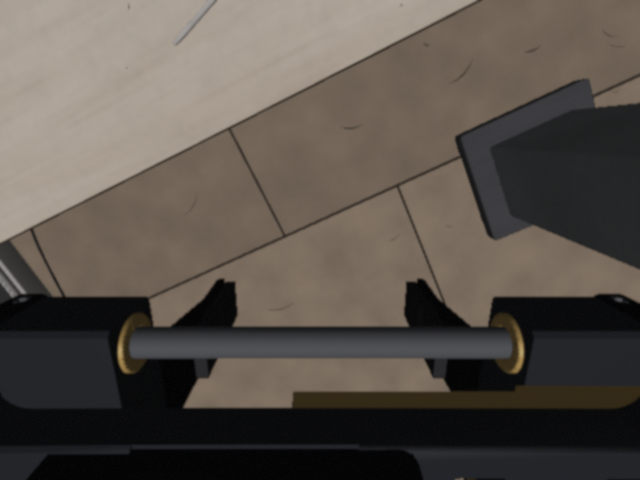

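```bash
cat >> h.py <<'E'
def plan(target,phi,n,jaw):
    """print n rows to go from measured pose to target (tool down), tool x at world angle phi deg"""
    s=sense(); p=np.array(s['tcp_pos']); R=np.array(s['ee_rot']); f0=np.degrees(np.arctan2(R[1,0],R[0,0]))
    df=((phi-f0+180)%360-180)
    d=(np.array(target)-p)*1000/n; f=np.radians(f0)
    print('phi0',round(f0,1),'dphi',round(df,1),'tilt',np.round(R[:2,2],3))
    rows=[]
    for i in range(n):
        x=np.array([np.cos(f),np.sin(f),0]); y=np.array([np.sin(f),-np.cos(f),0])
        rows.append([jaw,*[round(float(v),1) for v in (x@d,y@d,-d[2])],0,0,round(float(-np.radians(df)/n),4)]); f+=np.radians(df)/n
    print(rows)
E
python3 -c "
from h import *
plan((.43,.41,.26),-81,8,87)"
```

```text
phi0 -25.0 dphi -56.0 tilt [0. 0.]
[[87, 27.1, 9.0, -3.7, 0, 0, 0.1222], [87, 28.0, 5.6, -3.7, 0, 0, 0.1222], [87, 28.5, 2.1, -3.7, 0, 0, 0.1222], [87, 28.5, -1.3, -3.7, 0, 0, 0.1222], [87, 28.1, -4.8, -3.7, 0, 0, 0.1222], [87, 27.3, -8.2, -3.7, 0, 0, 0.1222], [87, 26.1, -11.5, -3.7, 0, 0, 0.1222], [87, 24.5, -14.6, -3.7, 0, 0, 0.1222]]
```

arm_command(
  motion=[
    [87,27,9,-3.7,0,0,0.122],
    [87,28,5.6,-3.7,0,0,0.122],
    [87,28.5,2,-3.7,0,0,0.122],
    [87,28.5,-1.3,-3.7,0,0,0.122],
    [87,28,-4.8,-3.7,0,0,0.122],
    [87,27,-8,-3.7,0,0,0.122],
    [87,26,-11.5,-3.7,0,0,0.122],
    [87,24.5,-14.6,-3.7,0,0,0.122],
  ],
)

```text
time_s: 2.0
tcp_pos: [0.4305, 0.4098, 0.2604]
ee_rot: [[0.153, -0.988, 0.0], [-0.988, -0.153, 0.0], [-0.0, -0.0, -1.0]]
wrist_force: [0.6, -1.0, 0.1]
gripper_width: 0.998
gripper_force: 0.0
```

Run:
```python
from h import *
import pickle
w=camera_model('wrist'); im=save('wrist','w1.png'); s=sense(); print(s['tcp_pos'],s['wrist_force'])
pickle.dump(w,open('w1.pkl','wb'))
for n in('wood_block','press','bed_middle','knob_grip'):
    r=find_in(n,'wrist')[:1]
    if r: print(n,r[0]['p'],np.round(r[0]['location']),onz(w,r[0]['location'],.024))
```

```text
[0.43283861 0.40754633 0.26122824] [ 1.45239218 -1.09194267  1.04861914]
wood_block 0.68 [129. 310.] [0.45430639 0.32481089 0.024     ]
```

View pics/w1.png

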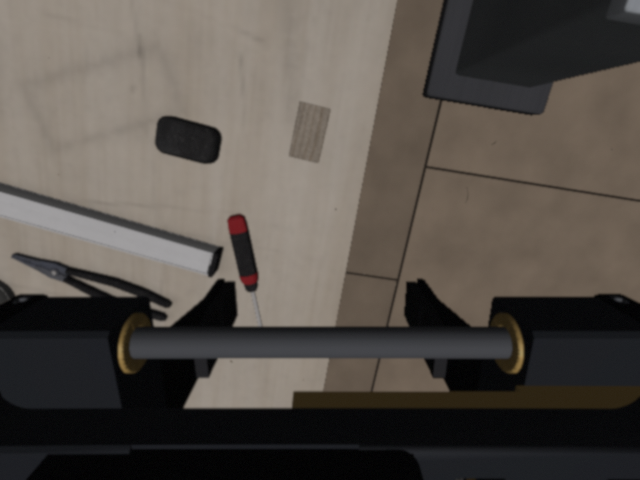

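The block shows at (310,131), its long axis about 10° off the image's vertical. The rubber block is at (188,140) and the screwdriver at (243,250). I'll segment the block and check its height with the side view.

Run:
```python
from h import *
import pickle
w=pickle.load(open('w1.pkl','rb')); im=cv2.imread('pics/w1.png')
g=cv2.cvtColor(im,cv2.COLOR_BGR2GRAY)[85:180,265:345]
print(g[45,::6])
_,m=cv2.threshold(cv2.GaussianBlur(g,(5,5),0),0,255,cv2.THRESH_BINARY_INV+cv2.THRESH_OTSU)
n,l,st,ce=cv2.connectedComponentsWithStats(m); k=l[46,45]; print(st[k])
cn=max(cv2.findContours((l==k).astype('uint8'),cv2.RETR_EXTERNAL,cv2.CHAIN_APPROX_NONE)[0],key=cv2.contourArea)
b=cv2.boxPoints(cv2.minAreaRect(cn))+[265,85]; P=np.array([onz(w,(v,u),.024) for u,v in b]); print(b,P)
e=[P[1]-P[0],P[2]-P[1]]; print([ (np.linalg.norm(x),np.degrees(np.arctan2(x[1],x[0]))) for x in e],P.mean(0))
ctr=b.mean(0)[::-1]
print(tri([(w,ctr),(camera_model('side'),np.array([230.,275.5]))]))
```

```text
[141 143 143 142 141 103 113 109 110 100 110 142 141 141]
[  24   16   42   62 1837]
[[285.89980888 155.84085846]
 [298.49312592 100.43025875]
 [331.12573242 107.84676361]
 [318.5324173  163.25736237]] [[0.47688061 0.3567238  0.024     ]
 [0.47081496 0.2984721  0.024     ]
 [0.43571186 0.30040236 0.024     ]
 [0.440189   0.35911189 0.024     ]]
[(np.float64(0.05856665410589089), np.float64(-95.94468625551518)), (np.float64(0.035156129000027105), np.float64(176.852573697513))] [0.45589911 0.32867754 0.024     ]
(array([0.45563144, 0.32803259, 0.01406156]), [array([0.1, 0.5]), array([-0. ,  0.2])])
```

```bash
python3 -c "
from h import *
plan((.4557,.3283,.08),-4,10,87)"
```

```text
phi0 -80.8 dphi 76.8 tilt [-0.  0.]
[[87, 8.6, -1.3, 18.0, 0, 0, -0.1341], [87, 8.7, -0.1, 18.0, 0, 0, -0.1341], [87, 8.6, 1.0, 18.0, 0, 0, -0.1341], [87, 8.4, 2.2, 18.0, 0, 0, -0.1341], [87, 8.0, 3.3, 18.0, 0, 0, -0.1341], [87, 7.5, 4.3, 18.0, 0, 0, -0.1341], [87, 6.9, 5.3, 18.0, 0, 0, -0.1341], [87, 6.1, 6.2, 18.0, 0, 0, -0.1341], [87, 5.2, 6.9, 18.0, 0, 0, -0.1341], [87, 4.2, 7.5, 18.0, 0, 0, -0.1341]]
```

arm_command(
  motion=[
    [87,8.6,-1.3,18,0,0,-0.134],
    [87,8.7,0,18,0,0,-0.134],
    [87,8.6,1,18,0,0,-0.134],
    [87,8.4,2.2,18,0,0,-0.134],
    [87,8,3.3,18,0,0,-0.134],
    [87,7.5,4.3,18,0,0,-0.134],
    [87,7,5.3,18,0,0,-0.134],
    [87,6,6.2,18,0,0,-0.134],
  ],
)

```text
time_s: 3.05
tcp_pos: [0.4499, 0.3451, 0.1153]
ee_rot: [[0.946, -0.325, -0.0], [-0.325, -0.946, -0.0], [-0.0, 0.0, -1.0]]
wrist_force: [0.7, 0.2, -0.2]
gripper_width: 1.001
gripper_force: 0.0
```

arm_command(
  motion=[
    [87,5.2,7,18,0,0,-0.134],
    [87,4.2,7.5,18,0,0,-0.134],
    [87,0,0,0,0,0,0],
  ],
)

```text
time_s: 3.35
tcp_pos: [0.4538, 0.3266, 0.0776]
ee_rot: [[0.997, -0.071, -0.004], [-0.071, -0.997, -0.005], [-0.004, 0.005, -1.0]]
wrist_force: [-0.7, 0.2, -0.1]
gripper_width: 0.997
gripper_force: 0.0
```

```bash
python3 -c "
from h import *
w=camera_model('wrist');save('wrist','w2.png');print(sense()['tcp_pos'],proj(w,(.4557,.3283,.024)))
plan((.4557,.3283,.0115),-4,4,87)"
```

```text
[0.4547905  0.32786108 0.07917748] [263.22014503 315.86375428]
phi0 -4.2 dphi 0.2 tilt [-0.002 -0.002]
[[87, 0.2, -0.1, 16.9, 0, 0, -0.0008], [87, 0.2, -0.1, 16.9, 0, 0, -0.0008], [87, 0.2, -0.1, 16.9, 0, 0, -0.0008], [87, 0.2, -0.1, 16.9, 0, 0, -0.0008]]
```

View pics/w2.png

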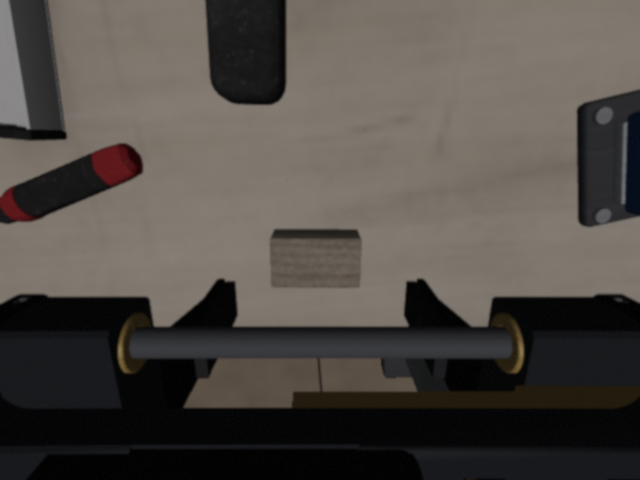

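The block sits square between the fingers, with its centre at about (316,262) as predicted. Down and grip.

arm_command(
  motion=[
    [87,0,0,17,0,0,0],
    [87,0,0,17,0,0,0],
    [87,0,0,17,0,0,0],
    [87,0,0,17,0,0,0],
    [87,0,0,0,0,0,0],
    [45,0,0,0,0,0,0],
    [45,0,0,0,0,0,0],
    [45,0,0,0,0,0,0],
  ],
)

```text
time_s: 4.2
tcp_pos: [0.4562, 0.3288, 0.0134]
ee_rot: [[0.997, -0.072, 0.002], [-0.072, -0.997, 0.002], [0.001, -0.002, -1.0]]
wrist_force: [0.2, 0.2, 0.1]
gripper_width: 0.808
gripper_force: 0.0
```

arm_command(
  motion=[
    [45,0,0,0,0,0,0],
    [45,0,0,0,0,0,0],
    [45,0,0,0,0,0,0],
  ],
)

```text
time_s: 4.5
tcp_pos: [0.456, 0.3282, 0.0128]
ee_rot: [[0.997, -0.072, 0.001], [-0.072, -0.997, 0.001], [0.001, -0.001, -1.0]]
wrist_force: [-0.9, -0.4, 3.7]
gripper_width: 0.666
gripper_force: 30.0
```

arm_command(
  motion=[
    [45,0,0,-15,0,0,0],
    [45,0,0,-30,0,0,0],
    [45,0,0,-35,0,0,0],
  ],
)

```text
time_s: 4.8
tcp_pos: [0.4549, 0.327, 0.0917]
ee_rot: [[0.997, -0.072, -0.003], [-0.072, -0.997, -0.003], [-0.002, 0.003, -1.0]]
wrist_force: [0.6, 0.9, -0.0]
gripper_width: 0.66
gripper_force: 30.0
```

```bash
python3 -c "
from h import *
plan((.49,.08,.26),-80.5,10,45)"
```

```text
phi0 -4.1 dphi -76.4 tilt [-0.003 -0.003]
[[45, 5.3, 24.4, -16.8, 0, 0, 0.1333], [45, 8.5, 23.5, -16.8, 0, 0, 0.1333], [45, 11.5, 22.1, -16.8, 0, 0, 0.1333], [45, 14.4, 20.4, -16.8, 0, 0, 0.1333], [45, 16.9, 18.3, -16.8, 0, 0, 0.1333], [45, 19.2, 15.9, -16.8, 0, 0, 0.1333], [45, 21.2, 13.2, -16.8, 0, 0, 0.1333], [45, 22.7, 10.3, -16.8, 0, 0, 0.1333], [45, 23.9, 7.2, -16.8, 0, 0, 0.1333], [45, 24.6, 3.9, -16.8, 0, 0, 0.1333]]
```

arm_command(
  motion=[
    [45,5.3,24.4,-17,0,0,0.133],
    [45,8.5,23.5,-17,0,0,0.133],
    [45,11.5,22,-17,0,0,0.133],
    [45,14.4,20.4,-17,0,0,0.133],
    [45,17,18.3,-17,0,0,0.133],
    [45,19.2,16,-17,0,0,0.133],
    [45,21.2,13.2,-17,0,0,0.133],
    [45,22.7,10.3,-17,0,0,0.133],
  ],
)

```text
time_s: 5.6
tcp_pos: [0.4838, 0.1291, 0.2286]
ee_rot: [[0.416, -0.909, -0.0], [-0.909, -0.416, -0.0], [-0.0, 0.0, -1.0]]
wrist_force: [0.4, -0.7, 0.1]
gripper_width: 0.665
gripper_force: 30.0
```

arm_command(
  motion=[
    [45,24,7.2,-17,0,0,0.133],
    [45,24.6,4,-17,0,0,0.133],
    [45,0,0,0,0,0,0],
    [45,0,0,0,0,0,0],
  ],
)

```text
time_s: 6.0
tcp_pos: [0.4909, 0.0806, 0.2619]
ee_rot: [[0.168, -0.986, -0.0], [-0.986, -0.168, 0.001], [-0.001, 0.0, -1.0]]
wrist_force: [-0.9, 0.4, -0.4]
gripper_width: 0.662
gripper_force: 30.0
```

Run:
```python
from h import *
import pickle
print(sense()['tcp_pos'])
w=camera_model('wrist'); save('wrist','w3.png'); pickle.dump(w,open('w3.pkl','wb'))
f=0.0
for n,z in(('press',.03),('bed_middle',.02),('knob_grip',.105),('crank_axis',.105),('spring_box',.032),('moving_jaw',.047)):
    r=find_in(n,'wrist')[:1]
    if r: print(n,round(r[0]['p'],2),np.round(r[0]['location'],1),np.round(onz(w,r[0]['location'],z),4))
```

```text
[0.49089858 0.08058559 0.26193764]
bed_middle 0.63 [105.6 302.4] [ 0.5283 -0.0261  0.02  ]
knob_grip 0.87 [ 35.9 300. ] [ 0.5331 -0.0712  0.105 ]
crank_axis 0.73 [105.9 302.5] [ 0.5232 -0.0202  0.105 ]
spring_box 0.79 [104.9 304.1] [ 0.526  -0.0263  0.032 ]
moving_jaw 0.7 [141.4 302.4] [0.5215 0.0096 0.047 ]
```

View pics/w3.png

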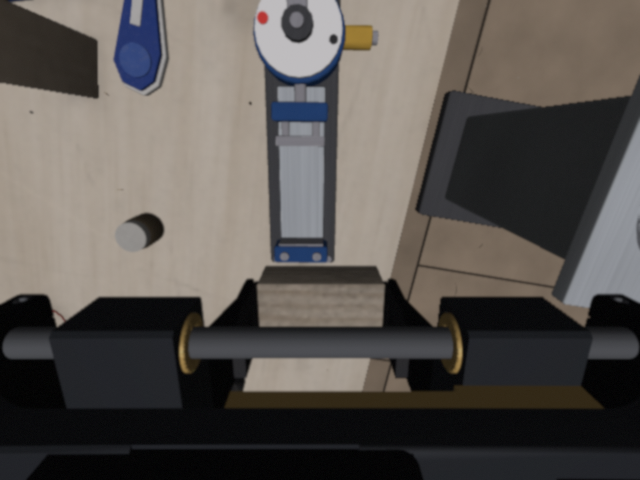

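The view shows the stop jaw at about (301,252), moving jaw at (301,141), hub at (297,20), and spring box to the right at (360,38), which is the press's -x. The knob is above the frame, so I'll move on for a second view that includes it.

arm_command(
  motion=[
    [45,35,0,0,0,0,0],
    [45,35,0,0,0,0,0],
    [45,0,0,0,0,0,0],
    [45,0,0,0,0,0,0],
  ],
)

```text
time_s: 6.75
tcp_pos: [0.5029, 0.0116, 0.2618]
ee_rot: [[0.167, -0.986, -0.0], [-0.986, -0.167, 0.0], [-0.0, 0.0, -1.0]]
wrist_force: [-0.8, 0.4, -0.5]
gripper_width: 0.663
gripper_force: 30.0
```

Run:
```python
from h import *
import pickle
print(sense()['tcp_pos'])
w=camera_model('wrist'); save('wrist','w4.png'); pickle.dump(w,open('w4.pkl','wb'))
for n,z in(('knob_grip',.105),('pace_disc',.07),('moving_jaw',.047)):
    r=find_in(n,'wrist')[:1]
    if r: print(n,round(r[0]['p'],2),np.round(r[0]['location'],1),np.round(onz(w,r[0]['location'],z),4))
a=cv2.imread('pics/w3.png')[0:270,230:390]; b=cv2.imread('pics/w4.png')[0:330,220:400]
o=np.zeros((600,800,3),'uint8'); x=cv2.resize(a,None,fx=2.2,fy=2.2,interpolation=cv2.INTER_CUBIC); o[:x.shape[0],:x.shape[1]]=x
y=cv2.resize(b,None,fx=1.8,fy=1.8,interpolation=cv2.INTER_CUBIC)[:600]; o[:y.shape[0],400:400+y.shape[1]]=y
cv2.imwrite('pics/c34.png',o)
w3=pickle.load(open('w3.pkl','rb')); g=cv2.cvtColor(cv2.imread('pics/w3.png'),cv2.COLOR_BGR2GRAY).astype(float)
L=[]
for r in range(155,236,8):
    d=np.diff(cv2.GaussianBlur(g[r:r+1,255:350],(5,1),0)[0])
    l=np.argmax(d[10:45])+10+255.5; q=np.argmin(d[50:88])+50+255.5
    A,B=onz(w3,(r,l),.02),onz(w3,(r,q),.02); L.append((A+B)/2); print(r,l,q,round(np.linalg.norm(A-B),4),np.round((A+B)/2,4))
```

```text
[0.50294556 0.01158991 0.26184676]
knob_grip 0.61 [102.5 298.3] [ 0.5389 -0.0914  0.105 ]
pace_disc 0.65 [118.8 309.5] [ 0.5289 -0.0815  0.07  ]
moving_jaw 0.7 [205.1 301.5] [0.5243 0.0061 0.047 ]
155 278.5 323.5 0.0502 [0.522  0.0249 0.02  ]
163 279.5 323.5 0.0494 [0.5202 0.0335 0.02  ]
171 278.5 323.5 0.0508 [0.5194 0.0423 0.02  ]
179 278.5 323.5 0.0512 [0.518  0.0511 0.02  ]
187 279.5 323.5 0.0504 [0.5161 0.06   0.02  ]
195 279.5 323.5 0.0507 [0.5147 0.0691 0.02  ]
203 280.5 322.5 0.0488 [0.5132 0.0784 0.02  ]
211 279.5 322.5 0.0503 [0.5124 0.0878 0.02  ]
219 279.5 322.5 0.0506 [0.5109 0.0973 0.02  ]
227 280.5 322.5 0.0498 [0.5089 0.1068 0.02  ]
235 280.5 322.5 0.0501 [0.5074 0.1166 0.02  ]
```

View pics/c34.png

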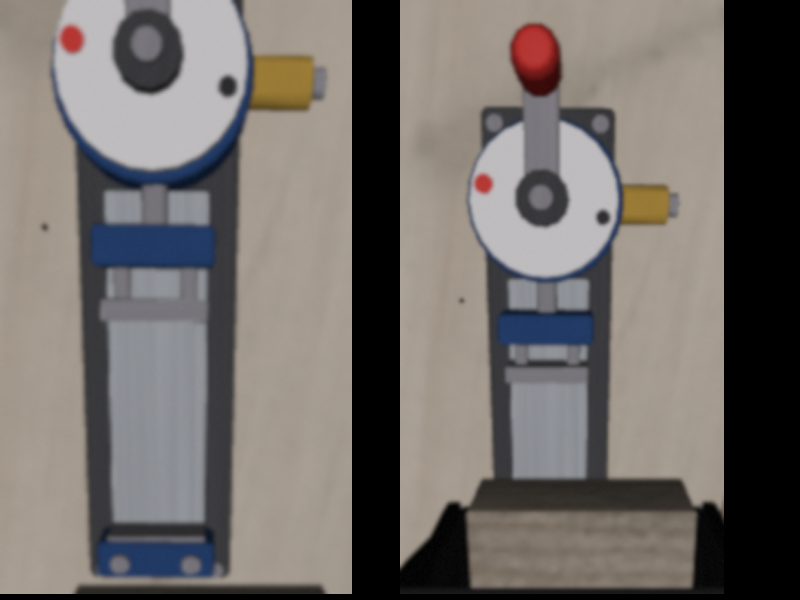

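```bash
cat >> h.py <<'E'
import pickle,os
if os.path.exists('w4.pkl'): w3=pickle.load(open('w3.pkl','rb'));w4=pickle.load(open('w4.pkl','rb'))
E
python3 - <<'E'
from h import *
yaw=.158; ex=np.array([np.cos(yaw),np.sin(yaw),0]); ey=np.array([-ex[1],ex[0],0])
H,res=tri([(w3,np.array([19.5,296.8])),(w4,np.array([109.4,298.3]))]); print('hub',H,res)
B=np.array([.5147,.0691,.02]) # on bed line
def pr(n,X): print(n,np.round(X,4),'along',round((X-B)@ey*1000,1),'across',round((X-B)@ex*1000,1))
pr('hub',H)
for n,w,rc,z in(('c1',w4,(60.6,266.1),.012),('c2',w4,(60.6,338.3),.012),('c3',w3,(261.4,272.3),.012),('c4',w3,(261.4,333.6),.012),
 ('stopfoot',w3,(237.3,301),.02),('stoptop',w3,(246.5,301),.051),('jawtop',w3,(145.5,301),.047),('jawtop4',w4,((382)/1.8,301),.047),('sprbox w4',w4,(205/1.8,220+245/1.8),.043),('sprbox w3',w3,(82/2.2,230+280/2.2),.043)): pr(n,onz(w,rc,z))
K=onz(w4,(26,295),.125); pr('knobtop',K); print(np.linalg.norm((K-H)[:2]))
pr('k side/wrist',tri([(w4,np.array([26,295.])),(camera_model('side'),np.array([291.,345.]))])[0])
E
```

```text
hub [ 0.53934083 -0.08710772  0.08592588] [array([-0. , -0.1]), array([0. , 0.1])]
hub [ 0.5393 -0.0871  0.0859] along -158.1 across -0.2
c1 [ 0.5851 -0.1331  0.012 ] along -210.8 across 37.7
c2 [ 0.51   -0.1459  0.012 ] along -211.6 across -38.4
c3 [0.5381 0.1589 0.012 ] along 85.0 across 37.2
c4 [0.4627 0.1461 0.012 ] along 84.2 across -39.2
stopfoot [0.5075 0.1195 0.02  ] along 50.9 across 0.8
stoptop [0.5057 0.1207 0.051 ] along 52.4 across -0.8
jawtop [0.5223 0.0139 0.047 ] along -55.8 across -1.2
jawtop4 [0.5236 0.014  0.047 ] along -55.8 across 0.2
sprbox w4 [ 0.4839 -0.0951  0.043 ] along -157.3 across -56.3
sprbox w3 [ 0.4845 -0.0936  0.043 ] along -155.9 across -55.4
knobtop [ 0.5477 -0.1415  0.125 ] along -213.2 across -0.5
0.055066206949251774
k side/wrist [ 0.5483 -0.1419  0.124 ] along -213.7 across 0.0
```

```bash
python3 -c "
from h import *
plan((.5126,.0824,.05),-80.95,7,45)"
```

```text
phi0 -80.2 dphi -0.7 tilt [-0.  0.]
[[45, -9.6, -3.1, 30.3, 0, 0, 0.0018], [45, -9.6, -3.0, 30.3, 0, 0, 0.0018], [45, -9.6, -3.0, 30.3, 0, 0, 0.0018], [45, -9.6, -3.0, 30.3, 0, 0, 0.0018], [45, -9.6, -3.0, 30.3, 0, 0, 0.0018], [45, -9.6, -3.0, 30.3, 0, 0, 0.0018], [45, -9.6, -2.9, 30.3, 0, 0, 0.0018]]
```

arm_command(
  motion=[
    [45,-33.6,-10.5,0,0,0,0.006],
    [45,-33.6,-10.5,20,0,0,0.007],
    [45,0,0,40,0,0,0],
    [45,0,0,45,0,0,0],
    [45,0,0,45,0,0,0],
    [45,0,0,45,0,0,0],
    [45,0,0,17,0,0,0],
    [45,0,0,0,0,0,0],
  ],
)

```text
time_s: 7.75
tcp_pos: [0.5105, 0.0815, 0.0473]
ee_rot: [[0.156, -0.988, -0.006], [-0.988, -0.156, -0.003], [0.002, 0.007, -1.0]]
wrist_force: [0.3, -1.0, 0.1]
gripper_width: 0.663
gripper_force: 30.0
```

arm_command(
  motion=[
    [45,0,0,0,0,0,0],
  ],
)

```text
time_s: 7.85
tcp_pos: [0.5133, 0.0824, 0.0507]
ee_rot: [[0.157, -0.988, 0.001], [-0.988, -0.157, -0.0], [0.0, -0.001, -1.0]]
wrist_force: [-0.0, 0.5, 0.5]
gripper_width: 0.661
gripper_force: 30.0
```

```bash
python3 -c "
from h import *
plan((.5126,.0824,.033),-80.95,2,45);print(sense()['tcp_pos'])"
```

```text
phi0 -81.0 dphi 0.0 tilt [ 0.001 -0.   ]
[[45, -0.1, 0.3, 8.8, 0, 0, -0.0002], [45, -0.1, 0.3, 8.8, 0, 0, -0.0002]]
[0.51325802 0.08237719 0.05068214]
```

arm_command(
  motion=[
    [45,0,0,9,0,0,0],
    [45,0,0,8,0,0,0],
    [45,0,0,0,0,0,0],
    [45,0,0,0,0,0,0],
  ],
)

```text
time_s: 8.25
tcp_pos: [0.5126, 0.0815, 0.0333]
ee_rot: [[0.155, -0.988, 0.0], [-0.988, -0.155, 0.0], [-0.0, -0.0, -1.0]]
wrist_force: [-0.3, -1.4, -1.1]
gripper_width: 0.665
gripper_force: 30.0
```

arm_command(
  motion=[
    [80,0,0,0,0,0,0],
    [80,0,0,0,0,0,0],
    [80,0,0,0,0,0,0],
    [80,0,0,0,0,0,0],
    [80,0,0,0,0,0,0],
    [80,0,0,-25,0,0,0],
    [80,0,0,-45,0,0,0],
    [80,0,0,-45,0,0,0],
  ],
)

```text
time_s: 9.05
tcp_pos: [0.5119, 0.0813, 0.1489]
ee_rot: [[0.155, -0.988, -0.002], [-0.988, -0.155, -0.001], [0.001, 0.002, -1.0]]
wrist_force: [0.4, 1.0, -0.0]
gripper_width: 0.919
gripper_force: 0.0
```

arm_command(
  motion=[
    [80,0,0,-45,0,0,0],
    [80,35,0,-30,0,0,0],
    [80,35,0,0,0,0,0],
    [60,0,0,0,0,0,0],
    [60,0,0,0,0,0,0],
  ],
)

```text
time_s: 9.55
tcp_pos: [0.5231, 0.0118, 0.223]
ee_rot: [[0.154, -0.988, -0.0], [-0.988, -0.154, 0.0], [-0.0, 0.0, -1.0]]
wrist_force: [-0.4, 0.1, 0.3]
gripper_width: 0.811
gripper_force: 0.0
```

Run:
```python
from h import *
w=camera_model('wrist'); save('wrist','w5.png'); pickle.dump(w,open('w5.pkl','wb')); print(sense()['tcp_pos'])
cv2.imwrite('pics/c5.png',cv2.resize(cv2.imread('pics/w5.png')[0:300,220:400],None,fx=2,fy=2,interpolation=cv2.INTER_CUBIC))
K=onz(w4,(26,295),.125); print('knob pred',proj(w,K))
for p in ((-.017,-.029),(.017,-.029),(.017,.029),(-.017,.029)):
    yaw=.158; ex=np.array([np.cos(yaw),np.sin(yaw),0]); ey=np.array([-ex[1],ex[0],0])
    print(proj(w,np.array([.5126,.0815,.044])+p[0]*ey+p[1]*ex))
```

```text
[0.52307216 0.01237692 0.2227493 ]
knob pred [ 13.06929088 319.00814128]
[270.94548228 347.78487915]
[300.63643354 347.17743461]
[300.87286874 292.76959309]
[271.18776756 291.87460882]
```

View pics/c5.png

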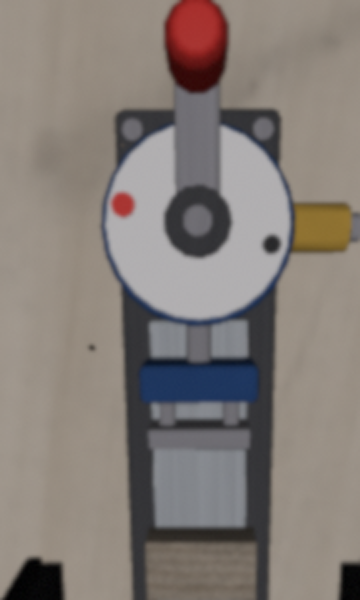

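The block lies square on the bed at crop (146–255, 540+), as predicted. The knob top is at about px (317,15), and the prediction was (319,13). Next I go to the knob with the closing line along the press's y.

```bash
python3 -c "
from h import *
plan((.548,-.1418,.14),9,11,60)"
```

```text
phi0 -81.1 dphi 90.1 tilt [-0.001  0.   ]
[[60, 14.2, -0.1, 7.5, 0, 0, -0.143], [60, 14.1, 2.0, 7.5, 0, 0, -0.143], [60, 13.6, 3.9, 7.5, 0, 0, -0.143], [60, 12.9, 5.8, 7.5, 0, 0, -0.143], [60, 12.0, 7.6, 7.5, 0, 0, -0.143], [60, 10.8, 9.3, 7.5, 0, 0, -0.143], [60, 9.3, 10.7, 7.5, 0, 0, -0.143], [60, 7.7, 11.9, 7.5, 0, 0, -0.143], [60, 5.9, 12.9, 7.5, 0, 0, -0.143], [60, 4.0, 13.6, 7.5, 0, 0, -0.143], [60, 2.1, 14.0, 7.5, 0, 0, -0.143]]
```

arm_command(
  motion=[
    [60,14.2,0,7,0,0,-0.143],
    [60,14,2,7,0,0,-0.143],
    [60,13.6,4,7,0,0,-0.143],
    [60,13,5.8,7,0,0,-0.143],
    [60,12,7.6,7,0,0,-0.143],
    [60,10.8,9.3,7,0,0,-0.143],
    [60,9.3,10.7,7,0,0,-0.143],
    [60,7.7,12,7,0,0,-0.143],
  ],
)

```text
time_s: 10.4
tcp_pos: [0.5414, -0.0992, 0.1662]
ee_rot: [[0.966, -0.26, -0.001], [-0.26, -0.966, -0.0], [-0.001, 0.0, -1.0]]
wrist_force: [-0.1, 0.3, 0.9]
gripper_width: 0.693
gripper_force: 0.0
```

arm_command(
  motion=[
    [60,6,13,7,0,0,-0.143],
    [60,4,13.6,7,0,0,-0.143],
    [60,2,14,7,0,0,-0.143],
    [60,0,0,0,0,0,0],
    [60,0,0,0,0,0,0],
  ],
)

```text
time_s: 10.9
tcp_pos: [0.5481, -0.1412, 0.1456]
ee_rot: [[0.988, 0.156, -0.001], [0.156, -0.988, -0.0], [-0.001, -0.0, -1.0]]
wrist_force: [0.1, 0.3, 1.5]
gripper_width: 0.687
gripper_force: 0.0
```

```bash
python3 -c "
from h import *
plan((.548,-.1418,.094),9,4,60);s=sense();print(s['tcp_pos'],s['joints'])
w=camera_model('wrist');save('wrist','w6.png');print(proj(w,(.548,-.1418,.125)))"
```

```text
phi0 9.0 dphi 0.0 tilt [-0.001 -0.   ]
[[60, -0.1, 0.2, 12.9, 0, 0, -0.0001], [60, -0.1, 0.2, 12.9, 0, 0, -0.0001], [60, -0.1, 0.2, 12.9, 0, 0, -0.0001], [60, -0.1, 0.2, 12.9, 0, 0, -0.0001]]
[ 0.54812327 -0.14116679  0.14556285] [ 1.95631778e+00  2.07308284e+01 -1.47621052e+01 -9.18785720e-04
 -5.45838888e+01  9.70149120e+01]
[287.83330225 320.02920504]
```

View pics/w6.png

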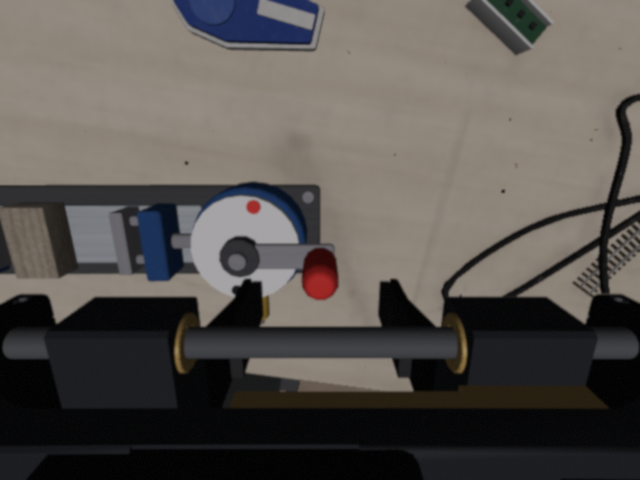

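The knob top sits at (320,285), just as predicted and between the fingers. Narrow the opening, descend and grip.

arm_command(
  motion=[
    [44,0,0,0,0,0,0],
    [44,0,0,0,0,0,0],
    [44,0,0.5,12,0,0,0],
    [44,0,0,12,0,0,0],
    [44,0,0,12,0,0,0],
    [44,0,0,12,0,0,0],
    [44,0,0,0,0,0,0],
    [15,0,0,0,0,0,0],
  ],
)

```text
time_s: 11.75
tcp_pos: [0.5482, -0.1425, 0.0976]
ee_rot: [[0.988, 0.158, -0.001], [0.158, -0.988, -0.0], [-0.001, 0.0, -1.0]]
wrist_force: [0.0, 0.1, 1.3]
gripper_width: 0.473
gripper_force: 0.0
```

arm_command(
  motion=[
    [15,0,0,0,0,0,0],
    [15,0,0,0,0,0,0],
    [15,0,0,0,0,0,0],
    [15,0,0,0,0,0,0],
  ],
)

```text
time_s: 12.15
tcp_pos: [0.5482, -0.141, 0.0987]
ee_rot: [[0.988, 0.157, 0.001], [0.157, -0.988, 0.002], [0.001, -0.002, -1.0]]
wrist_force: [-1.8, 6.1, 2.2]
gripper_width: 0.241
gripper_force: 30.0
```

```bash
cat > c.py <<'E'
import numpy as np,sys
from station import sense
yaw=.158; H=np.array([.5393,-.0871])
def st():
    s=sense(); p=np.array(s['tcp_pos']); f=np.array(s['wrist_force']); d=p[:2]-H; a=np.arctan2(d[1],d[0])-yaw
    t=np.array([np.sin(a+yaw),-np.cos(a+yaw)]); r=d/np.linalg.norm(d)
    print('t',s['time_s'],'pos',np.round(p*1e3,1),'ang',round(np.degrees(a),1),'rad',round(np.linalg.norm(d)*1e3,1),'Ftan(resist)',round(-f[:2]@t,1),'Frad',round(f[:2]@r,1),'Fz',round(f[2],1),'w',round(s['gripper_width']*87,1))
if __name__=='__main__': st()
E
python3 c.py
python3 - <<'E'
# chord rows in tool frame (tool x ~ press x at phi=9 deg, tool y ~ -press y); radius 55, clockwise, start press angle -90
import numpy as np
da=.1
for k in range(0,64):
    a0=-np.pi/2-k*da; a1=a0-da
    dx,dy=55*(np.cos(a1)-np.cos(a0)),55*(np.sin(a1)-np.sin(a0))
    print(k,[round(dx,1),round(-dy,1)],end=' ')
E
```

```text
t 12.15 pos [ 548.2 -141.    98.7] ang -89.6 rad 54.6 Ftan(resist) -0.8 Frad -6.3 Fz 2.2 w 21.0
0 [np.float64(-5.5), np.float64(-0.3)] 1 [np.float64(-5.4), np.float64(-0.8)] 2 [np.float64(-5.3), np.float64(-1.4)] 3 [np.float64(-5.2), np.float64(-1.9)] 4 [np.float64(-5.0), np.float64(-2.4)] 5 [np.float64(-4.7), np.float64(-2.9)] 6 [np.float64(-4.4), np.float64(-3.3)] 7 [np.float64(-4.0), np.float64(-3.7)] 8 [np.float64(-3.6), np.float64(-4.1)] 9 [np.float64(-3.2), np.float64(-4.5)] 10 [np.float64(-2.7), np.float64(-4.8)] 11 [np.float64(-2.2), np.float64(-5.0)] 12 [np.float64(-1.7), np.float64(-5.2)] 13 [np.float64(-1.2), np.float64(-5.4)] 14 [np.float64(-0.7), np.float64(-5.5)] 15 [np.float64(-0.1), np.float64(-5.5)] 16 [np.float64(0.4), np.float64(-5.5)] 17 [np.float64(1.0), np.float64(-5.4)] 18 [np.float64(1.5), np.float64(-5.3)] 19 [np.float64(2.0), np.float64(-5.1)] 20 [np.float64(2.5), np.float64(-4.9)] 21 [np.float64(3.0), np.float64(-4.6)] 22 [np.float64(3.5), np.float64(-4.3)] 23 [np.float64(3.9), np.float64(-3.9)] 24 [np.float64(4.2), np.float64(-3.5)] 25 [np.float64(4.6), np
[... 782 characters left out ...]
6 [np.float64(0.3), np.float64(5.5)] 47 [np.float64(-0.2), np.float64(5.5)] 48 [np.float64(-0.8), np.float64(5.4)] 49 [np.float64(-1.3), np.float64(5.3)] 50 [np.float64(-1.8), np.float64(5.2)] 51 [np.float64(-2.3), np.float64(5.0)] 52 [np.float64(-2.8), np.float64(4.7)] 53 [np.float64(-3.3), np.float64(4.4)] 54 [np.float64(-3.7), np.float64(4.1)] 55 [np.float64(-4.1), np.float64(3.7)] 56 [np.float64(-4.4), np.float64(3.3)] 57 [np.float64(-4.7), np.float64(2.8)] 58 [np.float64(-5.0), np.float64(2.3)] 59 [np.float64(-5.2), np.float64(1.8)] 60 [np.float64(-5.3), np.float64(1.3)] 61 [np.float64(-5.4), np.float64(0.7)] 62 [np.float64(-5.5), np.float64(0.2)] 63 [np.float64(-5.5), np.float64(-0.4)]
```

Measured stiffness is about 5 N/mm, so the lag at the stiff spot should be small. I begin winding at 1 rad/s, correcting the 1.3 mm radial offset in the first row.

arm_command(
  motion=[
    [15,-2.7,-1.4,0,0,0,0],
    [15,-2.7,-0.2,0,0,0,0],
    [15,-5.4,-0.8,0,0,0,0],
    [15,-5.3,-1.4,0,0,0,0],
    [15,-5.2,-1.9,0,0,0,0],
    [15,-5.0,-2.4,0,0,0,0],
    [15,-4.7,-2.9,0,0,0,0],
    [15,-4.4,-3.3,0,0,0,0],
  ],
)

```text
time_s: 12.95
tcp_pos: [0.5132, -0.1347, 0.0989]
ee_rot: [[0.987, 0.158, 0.006], [0.158, -0.987, -0.002], [0.005, 0.002, -1.0]]
wrist_force: [4.4, -4.5, -4.8]
gripper_width: 0.241
gripper_force: 30.0
```

```bash
python3 c.py
```

```text
t 12.95 pos [ 513.2 -134.7   98.9] ang -127.7 rad 54.3 Ftan(resist) 6.1 Frad 1.9 Fz -4.8 w 20.9
```

arm_command(
  motion=[
    [15,-4.0,-3.7,0,0,0,0],
    [15,-3.6,-4.1,0,0,0,0],
    [15,-3.2,-4.5,0,0,0,0],
    [15,-2.7,-4.8,0,0,0,0],
    [15,-2.2,-5.0,0,0,0,0],
  ],
)

```text
time_s: 13.45
tcp_pos: [0.4931, -0.1158, 0.0988]
ee_rot: [[0.987, 0.158, 0.003], [0.158, -0.987, -0.002], [0.002, 0.003, -1.0]]
wrist_force: [5.1, -11.8, -4.8]
gripper_width: 0.243
gripper_force: 30.0
```

```bash
python3 c.py
```

```text
t 13.45 pos [ 493.1 -115.8   98.8] ang -157.2 rad 54.4 Ftan(resist) 12.7 Frad 1.9 Fz -4.8 w 21.1
```

arm_command(
  motion=[
    [15,-1.7,-5.2,0,0,0,0],
    [15,-1.2,-5.4,0,0,0,0],
    [15,-0.7,-5.5,0,0,0,0],
    [15,-0.1,-5.5,0,0,0,0],
  ],
)

```text
time_s: 13.85
tcp_pos: [0.4859, -0.0981, 0.0987]
ee_rot: [[0.987, 0.159, 0.001], [0.159, -0.987, -0.007], [0.0, 0.007, -1.0]]
wrist_force: [4.3, -21.4, -5.1]
gripper_width: 0.245
gripper_force: 30.0
```

```bash
python3 c.py
```

```text
t 13.85 pos [485.9 -98.1  98.7] ang -177.4 rad 54.6 Ftan(resist) 21.8 Frad 0.1 Fz -5.1 w 21.3
```

arm_command(
  motion=[
    [15,0.3,-4.4,0,0,0,0],
    [15,0.6,-4.4,0,0,0,0],
    [15,1.0,-4.3,0,0,0,0],
    [15,1.4,-4.2,0,0,0,0],
    [15,1.6,-4.0,0,0,0,0],
  ],
)

```text
time_s: 14.35
tcp_pos: [0.4863, -0.0729, 0.0987]
ee_rot: [[0.988, 0.157, -0.0], [0.157, -0.988, -0.002], [-0.001, 0.001, -1.0]]
wrist_force: [0.2, -7.2, 3.2]
gripper_width: 0.245
gripper_force: 30.0
```

```bash
python3 c.py
```

```text
t 14.35 pos [486.3 -72.9  98.7] ang 156.0 rad 54.9 Ftan(resist) 6.8 Frad -2.1 Fz 3.2 w 21.3
```

arm_command(
  motion=[
    [15,2.5,-4.9,0,0,0,0],
    [15,3.0,-4.6,0,0,0,0],
    [15,3.5,-4.3,0,0,0,0],
    [15,3.9,-3.9,0,0,0,0],
    [15,4.2,-3.5,0,0,0,0],
    [15,4.6,-3.1,0,0,0,0],
    [15,4.8,-2.6,0,0,0,0],
    [15,5.1,-2.1,0,0,0,0],
  ],
)

```text
time_s: 15.15
tcp_pos: [0.5111, -0.0393, 0.0986]
ee_rot: [[0.987, 0.158, -0.005], [0.158, -0.988, -0.002], [-0.005, 0.001, -1.0]]
wrist_force: [-4.4, -5.2, 6.3]
gripper_width: 0.242
gripper_force: 30.0
```

```bash
python3 c.py
```

```text
t 15.15 pos [511.1 -39.3  98.6] ang 111.5 rad 55.5 Ftan(resist) 6.4 Frad -2.2 Fz 6.3 w 21.1
```

arm_command(
  motion=[
    [15,5.3,-1.6,0,0,0,0],
    [15,5.4,-1.0,0,0,0,0],
    [15,5.5,-0.5,0,0,0,0],
    [15,5.5,0,0,0,0,0],
    [15,5.5,0.6,0,0,0,0],
    [15,5.4,1.1,0,0,0,0],
    [15,5.2,1.7,0,0,0,0],
    [15,5.0,2.2,0,0,0,0],
  ],
)

```text
time_s: 15.95
tcp_pos: [0.5538, -0.0334, 0.0986]
ee_rot: [[0.988, 0.158, -0.004], [0.158, -0.988, 0.0], [-0.004, -0.001, -1.0]]
wrist_force: [-6.8, 3.3, 6.9]
gripper_width: 0.24
gripper_force: 30.0
```

```bash
python3 c.py
```

```text
t 15.95 pos [553.8 -33.4  98.6] ang 65.8 rad 55.7 Ftan(resist) 7.4 Frad 1.4 Fz 6.9 w 20.9
```

arm_command(
  motion=[
    [15,4.8,2.7,0,0,0,0],
    [15,4.5,3.1,0,0,0,0],
    [15,4.2,3.6,0,0,0,0],
    [15,3.8,4.0,0,0,0,0],
  ],
)

```text
time_s: 16.35
tcp_pos: [0.5737, -0.0433, 0.0986]
ee_rot: [[0.987, 0.158, -0.003], [0.158, -0.987, 0.001], [-0.002, -0.002, -1.0]]
wrist_force: [-4.4, 4.6, 6.2]
gripper_width: 0.239
gripper_force: 30.0
```

```bash
python3 c.py
```

```text
t 16.35 pos [573.7 -43.3  98.6] ang 42.8 rad 55.7 Ftan(resist) 6.3 Frad 0.9 Fz 6.2 w 20.8
```

arm_command(
  motion=[
    [15,3.4,4.3,0,0,0,0],
    [15,2.9,4.7,0,0,0,0],
    [15,2.5,4.9,0,0,0,0],
    [15,1.9,5.1,0,0,0,0],
  ],
)

```text
time_s: 16.75
tcp_pos: [0.5878, -0.0601, 0.0987]
ee_rot: [[0.987, 0.158, -0.001], [0.158, -0.987, 0.002], [-0.001, -0.002, -1.0]]
wrist_force: [-3.6, 5.8, 5.0]
gripper_width: 0.248
gripper_force: 30.0
```

```bash
python3 c.py
```

```text
t 16.75 pos [587.8 -60.1  98.7] ang 20.1 rad 55.6 Ftan(resist) 6.9 Frad -0.4 Fz 5.0 w 21.5
```

arm_command(
  motion=[
    [15,1.4,5.3,0,0,0,0],
    [15,0.9,5.4,0,0,0,0],
    [15,0.3,5.5,0,0,0,0],
    [15,-0.2,5.5,0,0,0,0],
  ],
)

```text
time_s: 17.15
tcp_pos: [0.5943, -0.0808, 0.0987]
ee_rot: [[0.987, 0.158, 0.0], [0.158, -0.987, 0.002], [0.001, -0.002, -1.0]]
wrist_force: [-2.6, 6.3, 3.7]
gripper_width: 0.243
gripper_force: 30.0
```

```bash
python3 c.py
```

```text
t 17.15 pos [594.3 -80.8  98.7] ang -2.5 rad 55.4 Ftan(resist) 6.5 Frad -1.9 Fz 3.7 w 21.1
```

arm_command(
  motion=[
    [15,-0.8,5.4,0,0,0,0],
    [15,-1.3,5.3,0,0,0,0],
    [15,-1.8,5.2,0,0,0,0],
    [15,-2.3,5.0,0,0,0,0],
  ],
)

```text
time_s: 17.55
tcp_pos: [0.5924, -0.1022, 0.0987]
ee_rot: [[0.987, 0.158, 0.003], [0.158, -0.987, 0.003], [0.003, -0.002, -1.0]]
wrist_force: [0.5, 6.1, 2.3]
gripper_width: 0.242
gripper_force: 30.0
```

```bash
python3 c.py
```

```text
t 17.55 pos [ 592.4 -102.2   98.7] ang -24.9 rad 55.2 Ftan(resist) 6.0 Frad -1.2 Fz 2.3 w 21.1
```

arm_command(
  motion=[
    [15,-2.8,4.7,0,0,0,0],
    [15,-3.3,4.4,0,0,0,0],
    [15,-3.7,4.1,0,0,0,0],
    [15,-4.1,3.7,0,0,0,0],
    [15,-4.4,3.3,0,0,0,0],
    [15,-4.7,2.8,0,0,0,0],
    [15,-5.0,2.3,0,0,0,0],
    [15,-5.2,1.8,0,0,0,0],
  ],
)

```text
time_s: 18.35
tcp_pos: [0.5662, -0.1347, 0.0988]
ee_rot: [[0.987, 0.158, 0.008], [0.158, -0.987, 0.001], [0.008, -0.0, -1.0]]
wrist_force: [4.7, 3.2, -3.2]
gripper_width: 0.242
gripper_force: 30.0
```

```bash
python3 c.py
python3 - <<'E'
import numpy as np
da=.1
for k in range(60,108):
    a0=-np.pi/2-k*da; a1=a0-da
    print(k,[float(round(55*(np.cos(a1)-np.cos(a0)),1)),float(round(-55*(np.sin(a1)-np.sin(a0)),1))],end=' ')
E
```

```text
t 18.35 pos [ 566.2 -134.7   98.8] ang -69.6 rad 54.7 Ftan(resist) 5.7 Frad -0.4 Fz -3.2 w 21.1
60 [-5.3, 1.3] 61 [-5.4, 0.7] 62 [-5.5, 0.2] 63 [-5.5, -0.4] 64 [-5.4, -0.9] 65 [-5.3, -1.4] 66 [-5.1, -2.0] 67 [-4.9, -2.5] 68 [-4.6, -3.0] 69 [-4.3, -3.4] 70 [-4.0, -3.8] 71 [-3.6, -4.2] 72 [-3.1, -4.5] 73 [-2.7, -4.8] 74 [-2.2, -5.1] 75 [-1.6, -5.2] 76 [-1.1, -5.4] 77 [-0.6, -5.5] 78 [-0.0, -5.5] 79 [0.5, -5.5] 80 [1.1, -5.4] 81 [1.6, -5.3] 82 [2.1, -5.1] 83 [2.6, -4.8] 84 [3.1, -4.5] 85 [3.5, -4.2] 86 [3.9, -3.8] 87 [4.3, -3.4] 88 [4.6, -3.0] 89 [4.9, -2.5] 90 [5.1, -2.0] 91 [5.3, -1.5] 92 [5.4, -1.0] 93 [5.5, -0.4] 94 [5.5, 0.1] 95 [5.5, 0.7] 96 [5.4, 1.2] 97 [5.2, 1.8] 98 [5.0, 2.3] 99 [4.8, 2.8] 100 [4.5, 3.2] 101 [4.1, 3.6] 102 [3.7, 4.0] 103 [3.3, 4.4] 104 [2.9, 4.7] 105 [2.4, 5.0] 106 [1.9, 5.2] 107 [1.3, 5.3]
```

arm_command(
  motion=[
    [15,-5.3,1.3,0,0,0,0],
    [15,-5.4,0.7,0,0,0,0],
    [15,-5.5,0.2,0,0,0,0],
    [15,-5.5,-0.4,0,0,0,0],
    [15,-5.4,-0.9,0,0,0,0],
    [15,-5.3,-1.4,0,0,0,0],
    [15,-5.1,-2.0,0,0,0,0],
    [15,-4.9,-2.5,0,0,0,0],
  ],
)

```text
time_s: 19.15
tcp_pos: [0.5229, -0.1388, 0.0988]
ee_rot: [[0.987, 0.159, 0.006], [0.159, -0.987, -0.002], [0.006, 0.003, -1.0]]
wrist_force: [4.3, -5.9, -2.9]
gripper_width: 0.237
gripper_force: 30.0
```

```bash
python3 c.py
```

```text
t 19.15 pos [ 522.9 -138.8   98.8] ang -116.7 rad 54.2 Ftan(resist) 5.9 Frad 4.4 Fz -2.9 w 20.6
```

arm_command(
  motion=[
    [15,-4.6,-3.0,0,0,0,0],
    [15,-4.3,-3.4,0,0,0,0],
    [15,-4.0,-3.8,0,0,0,0],
    [15,-3.6,-4.2,0,0,0,0],
    [15,-3.1,-4.5,0,0,0,0],
    [15,-2.7,-4.8,0,0,0,0],
    [15,-2.2,-5.1,0,0,0,0],
  ],
)

```text
time_s: 19.85
tcp_pos: [0.4927, -0.1148, 0.0989]
ee_rot: [[0.987, 0.159, 0.003], [0.159, -0.987, -0.003], [0.002, 0.003, -1.0]]
wrist_force: [5.0, -18.1, -6.7]
gripper_width: 0.24
gripper_force: 30.0
```

```bash
python3 c.py
```

```text
t 19.85 pos [ 492.7 -114.8   98.9] ang -158.3 rad 54.3 Ftan(resist) 18.1 Frad 4.9 Fz -6.7 w 20.9
```

arm_command(
  motion=[
    [15,-1.6,-5.2,0,0,0,0],
    [15,-1.1,-5.4,0,0,0,0],
    [15,-0.6,-5.5,0,0,0,0],
    [15,0,-5.5,0,0,0,0],
  ],
)

```text
time_s: 20.25
tcp_pos: [0.4855, -0.0964, 0.0987]
ee_rot: [[0.987, 0.159, 0.0], [0.159, -0.987, -0.006], [-0.0, 0.006, -1.0]]
wrist_force: [3.9, -20.6, -3.1]
gripper_width: 0.241
gripper_force: 30.0
```

```bash
python3 c.py
```

```text
t 20.25 pos [485.5 -96.4  98.7] ang -179.2 rad 54.6 Ftan(resist) 21.0 Frad -0.3 Fz -3.1 w 20.9
```

arm_command(
  motion=[
    [15,0.4,-4.4,0,0,0,0],
    [15,0.7,-4.4,0,0,0,0],
    [15,1.1,-4.3,0,0,0,0],
    [15,1.4,-4.2,0,0,0,0],
    [15,1.7,-4.0,0,0,0,0],
  ],
)

```text
time_s: 20.75
tcp_pos: [0.4867, -0.0712, 0.0987]
ee_rot: [[0.987, 0.158, -0.0], [0.158, -0.987, -0.001], [-0.0, 0.001, -1.0]]
wrist_force: [-0.1, -6.2, 1.9]
gripper_width: 0.239
gripper_force: 30.0
```

```bash
python3 c.py
```

```text
t 20.75 pos [486.7 -71.2  98.7] ang 154.2 rad 54.9 Ftan(resist) 5.9 Frad -1.7 Fz 1.9 w 20.8
```

arm_command(
  motion=[
    [15,2.6,-4.8,0,0,0,0],
    [15,3.1,-4.5,0,0,0,0],
    [15,3.5,-4.2,0,0,0,0],
    [15,3.9,-3.8,0,0,0,0],
    [15,4.3,-3.4,0,0,0,0],
    [15,4.6,-3.0,0,0,0,0],
  ],
)

```text
time_s: 21.35
tcp_pos: [0.5037, -0.0446, 0.0986]
ee_rot: [[0.987, 0.158, -0.003], [0.158, -0.987, -0.002], [-0.003, 0.001, -1.0]]
wrist_force: [-2.4, -6.5, 4.8]
gripper_width: 0.244
gripper_force: 30.0
```

```bash
python3 c.py
```

```text
t 21.35 pos [503.7 -44.6  98.6] ang 120.9 rad 55.4 Ftan(resist) 6.0 Frad -3.5 Fz 4.8 w 21.2
```

arm_command(
  motion=[
    [15,4.9,-2.5,0,0,0,0],
    [15,5.1,-2.0,0,0,0,0],
    [15,5.3,-1.5,0,0,0,0],
    [15,5.4,-1.0,0,0,0,0],
    [15,5.5,-0.4,0,0,0,0],
    [15,5.5,0.1,0,0,0,0],
  ],
)

```text
time_s: 21.95
tcp_pos: [0.5326, -0.0318, 0.0986]
ee_rot: [[0.987, 0.158, -0.005], [0.158, -0.988, -0.001], [-0.006, 0.0, -1.0]]
wrist_force: [-6.3, -1.9, 7.7]
gripper_width: 0.243
gripper_force: 30.0
```

```bash
python3 c.py
```

```text
t 21.95 pos [532.6 -31.8  98.6] ang 87.8 rad 55.7 Ftan(resist) 6.5 Frad -1.1 Fz 7.7 w 21.1
```

Still only the ordinary drag. From here I go slower, at about 0.65 rad/s, with frequent checks.

arm_command(
  motion=[
    [15,3.6,0.4,0,0,0,0],
    [15,3.6,0.7,0,0,0,0],
    [15,3.5,0.9,0,0,0,0],
  ],
)

```text
time_s: 22.25
tcp_pos: [0.5437, -0.0316, 0.0986]
ee_rot: [[0.988, 0.157, -0.005], [0.157, -0.988, -0.0], [-0.005, -0.001, -1.0]]
wrist_force: [-6.5, 1.0, 8.2]
gripper_width: 0.24
gripper_force: 30.0
```

```bash
python3 c.py
```

```text
t 22.25 pos [543.7 -31.6  98.6] ang 76.4 rad 55.7 Ftan(resist) 6.6 Frad 0.5 Fz 8.2 w 20.9
```

arm_command(
  motion=[
    [15,3.5,1.1,0,0,0,0],
    [15,3.4,1.3,0,0,0,0],
    [15,3.3,1.6,0,0,0,0],
  ],
)

```text
time_s: 22.55
tcp_pos: [0.5546, -0.0335, 0.0986]
ee_rot: [[0.988, 0.158, -0.004], [0.158, -0.988, 0.0], [-0.004, -0.001, -1.0]]
wrist_force: [-5.9, 1.9, 8.2]
gripper_width: 0.24
gripper_force: 30.0
```

```bash
python3 c.py
```

```text
t 22.55 pos [554.6 -33.5  98.6] ang 65.0 rad 55.7 Ftan(resist) 6.2 Frad 0.2 Fz 8.2 w 20.9
```

arm_command(
  motion=[
    [15,3.2,1.8,0,0,0,0],
    [15,3.0,2.0,0,0,0,0],
  ],
)

```text
time_s: 22.75
tcp_pos: [0.5616, -0.036, 0.0986]
ee_rot: [[0.987, 0.158, -0.004], [0.158, -0.987, 0.001], [-0.004, -0.001, -1.0]]
wrist_force: [-5.1, 2.3, 7.6]
gripper_width: 0.24
gripper_force: 30.0
```

```bash
python3 c.py
```

```text
t 22.75 pos [561.6 -36.   98.6] ang 57.4 rad 55.7 Ftan(resist) 5.6 Frad 0.0 Fz 7.6 w 20.9
```

arm_command(
  motion=[
    [15,2.9,2.1,0,0,0,0],
    [15,2.8,2.3,0,0,0,0],
  ],
)

```text
time_s: 22.95
tcp_pos: [0.5678, -0.0393, 0.0986]
ee_rot: [[0.987, 0.158, -0.004], [0.158, -0.988, 0.001], [-0.004, -0.002, -1.0]]
wrist_force: [-5.7, 4.2, 7.7]
gripper_width: 0.239
gripper_force: 30.0
```

```bash
python3 c.py
```

```text
t 22.95 pos [567.8 -39.3  98.6] ang 50.2 rad 55.7 Ftan(resist) 7.1 Frad 0.7 Fz 7.7 w 20.8
```

arm_command(
  motion=[
    [15,2.6,2.5,0,0,0,0],
    [15,2.4,2.6,0,0,0,0],
  ],
)

```text
time_s: 23.15
tcp_pos: [0.5735, -0.0432, 0.0986]
ee_rot: [[0.987, 0.158, -0.004], [0.158, -0.987, 0.002], [-0.003, -0.002, -1.0]]
wrist_force: [-6.8, 5.2, 7.3]
gripper_width: 0.241
gripper_force: 30.0
```

```bash
python3 c.py
```

```text
t 23.15 pos [573.5 -43.2  98.6] ang 43.0 rad 55.7 Ftan(resist) 8.6 Frad -0.1 Fz 7.3 w 20.9
```

arm_command(
  motion=[
    [15,1.8,2.2,0,0,0,0],
  ],
)

```text
time_s: 23.25
tcp_pos: [0.5757, -0.045, 0.0986]
ee_rot: [[0.988, 0.158, -0.004], [0.158, -0.988, 0.002], [-0.003, -0.002, -1.0]]
wrist_force: [-6.5, 4.9, 9.1]
gripper_width: 0.245
gripper_force: 30.0
```

```bash
python3 c.py
```

```text
t 23.25 pos [575.7 -45.   98.6] ang 40.1 rad 55.7 Ftan(resist) 8.1 Frad -0.5 Fz 9.1 w 21.3
```

arm_command(
  motion=[
    [15,1.6,2.3,0,0,0,0],
  ],
)

```text
time_s: 23.35
tcp_pos: [0.5777, -0.0468, 0.0986]
ee_rot: [[0.987, 0.158, -0.004], [0.158, -0.987, 0.002], [-0.003, -0.003, -1.0]]
wrist_force: [-6.7, 5.7, 6.7]
gripper_width: 0.24
gripper_force: 30.0
```

```bash
python3 c.py
```

```text
t 23.35 pos [577.7 -46.8  98.6] ang 37.4 rad 55.7 Ftan(resist) 8.8 Frad -0.5 Fz 6.7 w 20.9
```

arm_command(
  motion=[
    [15,1.5,2.2,0,0,0,0],
  ],
)

```text
time_s: 23.45
tcp_pos: [0.5794, -0.0486, 0.0986]
ee_rot: [[0.987, 0.158, -0.004], [0.158, -0.987, 0.002], [-0.003, -0.003, -1.0]]
wrist_force: [-5.9, 6.5, 7.5]
gripper_width: 0.244
gripper_force: 30.0
```

```bash
python3 c.py
```

```text
t 23.45 pos [579.4 -48.6  98.6] ang 34.8 rad 55.6 Ftan(resist) 8.8 Frad 0.3 Fz 7.5 w 21.2
```

arm_command(
  motion=[
    [15,1.4,2.3,0,0,0,0],
  ],
)

```text
time_s: 23.55
tcp_pos: [0.5812, -0.0505, 0.0986]
ee_rot: [[0.987, 0.158, -0.003], [0.158, -0.987, 0.002], [-0.003, -0.003, -1.0]]
wrist_force: [-6.5, 7.6, 8.3]
gripper_width: 0.235
gripper_force: 30.0
```

```bash
python3 c.py
```

```text
t 23.55 pos [581.2 -50.5  98.6] ang 32.1 rad 55.6 Ftan(resist) 10.0 Frad 0.1 Fz 8.3 w 20.4
```

arm_command(
  motion=[
    [15,0,0,0,0,0,0],
    [15,0,0,0,0,0,0],
    [15,0,0,0,0,0,0],
  ],
)

```text
time_s: 23.85
tcp_pos: [0.5814, -0.0507, 0.0986]
ee_rot: [[0.987, 0.158, -0.003], [0.158, -0.987, 0.002], [-0.003, -0.002, -1.0]]
wrist_force: [-5.4, 4.8, 7.3]
gripper_width: 0.239
gripper_force: 30.0
```

```bash
python3 c.py
```

```text
t 23.85 pos [581.4 -50.7  98.6] ang 31.8 rad 55.7 Ftan(resist) 7.2 Frad -1.0 Fz 7.3 w 20.8
```

arm_command(
  motion=[
    [15,0,0,0,0,0,0],
    [15,0,0,0,0,0,0],
  ],
)

```text
time_s: 24.05
tcp_pos: [0.5814, -0.0507, 0.0986]
ee_rot: [[0.987, 0.158, -0.003], [0.158, -0.987, 0.002], [-0.003, -0.002, -1.0]]
wrist_force: [-5.7, 4.3, 7.0]
gripper_width: 0.243
gripper_force: 30.0
```

```bash
python3 c.py
cat > w.py <<'E'
from h import *
E
python3 - <<'E'
from h import *
w=camera_model('wrist'); save('wrist','w7.png'); s=sense(); print(s['wrist_force'])
E
```

```text
t 24.05 pos [581.4 -50.7  98.6] ang 31.8 rad 55.7 Ftan(resist) 7.0 Frad -1.5 Fz 7.0 w 21.1
[-4.87856951  4.81696969  7.23147601]
```

View pics/w7.png

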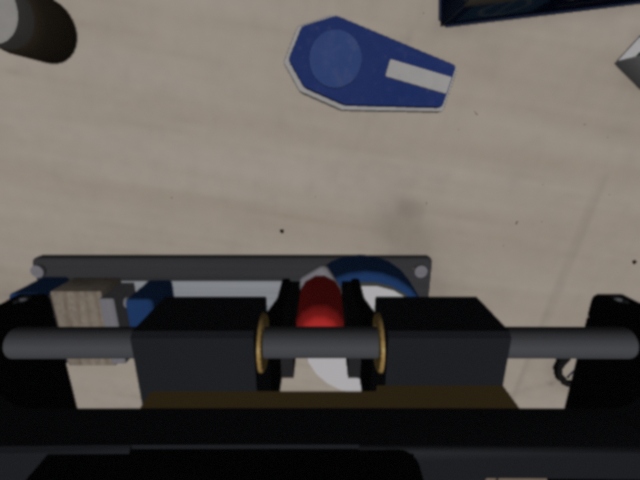

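Wound in: the block is against the stop, with the jaw on it at (60–125, 320). Resistance while moving was about 3.5 N over the ordinary drag. I'll ease off the arm's push, release, and read the sensor's bias.

arm_command(
  motion=[
    [15,-0.7,-1.1,0,0,0,0],
    [15,0,0,0,0,0,0],
    [44,0,0,0,0,0,0],
    [44,0,0,0,0,0,0],
    [44,0,0,0,0,0,0],
    [44,0,0,0,0,0,0],
    [44,0,0,0,0,0,0],
  ],
)

```text
time_s: 24.8
tcp_pos: [0.5821, -0.0517, 0.0979]
ee_rot: [[0.988, 0.157, -0.0], [0.157, -0.988, 0.0], [-0.0, -0.0, -1.0]]
wrist_force: [-0.7, -0.0, -0.6]
gripper_width: 0.497
gripper_force: 0.0
```

```bash
python3 c.py
```

```text
t 24.8 pos [582.1 -51.7  97.9] ang 30.5 rad 55.6 Ftan(resist) 0.4 Frad -0.6 Fz -0.6 w 43.3
```

arm_command(
  motion=[
    [44,0,0,0,0,0,0],
    [44,0,0,0,0,0,0],
  ],
)

```text
time_s: 25.0
tcp_pos: [0.5821, -0.0517, 0.0981]
ee_rot: [[0.988, 0.157, -0.0], [0.157, -0.988, 0.0], [-0.0, -0.0, -1.0]]
wrist_force: [0.3, -0.6, -0.1]
gripper_width: 0.504
gripper_force: 0.0
```

```bash
python3 c.py
```

```text
t 25.0 pos [582.1 -51.7  98.1] ang 30.5 rad 55.5 Ftan(resist) -0.7 Frad -0.1 Fz -0.1 w 43.8
```

arm_command(
  motion=[
    [44,0,0,-15,0,0,0],
    [44,0,0,-35,0,0,0],
    [44,0,0,-40,0,0,0],
    [44,-30,0,-40,0,0,0],
    [44,-40,0,0,0,0,0],
    [44,-40,0,0,0,0,0],
    [44,0,0,0,0,0,0],
    [44,0,0,0,0,0,0],
  ],
)

```text
time_s: 25.8
tcp_pos: [0.4732, -0.0692, 0.2289]
ee_rot: [[0.988, 0.158, 0.002], [0.158, -0.988, 0.0], [0.002, 0.0, -1.0]]
wrist_force: [0.1, -0.6, 0.2]
gripper_width: 0.506
gripper_force: 0.0
```

Run:
```python
from h import *
yaw=.158; ex=np.array([np.cos(yaw),np.sin(yaw),0]); ey=np.array([-ex[1],ex[0],0]); H=np.array([.5393,-.0871,0])
w=camera_model('wrist'); im=save('wrist','w8.png').astype(int); print(sense()['wrist_force'],sense()['gripper_force'])
red=((im[:,:,0]>120)&(im[:,:,1]<60)&(im[:,:,2]<70)).astype('uint8'); n,l,s,c=cv2.connectedComponentsWithStats(red)
for i in range(1,n):
    if s[i,4]>150: X=onz(w,c[i][::-1],.11); print('red',s[i],np.round(X,4),'press ang',np.degrees(np.arctan2((X-H)@ey,(X-H)@ex)))
for n in('wood_block','moving_jaw'):
    for r in find_in(n,'wrist')[:1]: X=onz(w,r['location'],.044); print(n,r['p'],np.round(r['location']),X,'press x,y(mm)',(X-H)@ex*1e3,(X-H)@ey*1e3-105)
# block outline: wood is brownish-grey vs grey-blue steel: predicted rows/cols
O=H-(-.105)*ey; 
for y in (.0705,.1045):
    print([np.round(proj(w,np.array([0,0,.044])+O*[1,1,0]+y*ey+x*ex)) for x in(-.029,.029)])
```

```text
[ 0.29814801 -0.1514464   1.19474296] 0.0
red [306  78  25  26 513] [ 0.5834 -0.0507  0.11  ] press ang 30.462818057819106
wood_block 0.55 [152. 148.] [0.51166003 0.10239098 0.044     ] press x,y(mm) 2.519480828042654 86.47963838113807
moving_jaw 0.68 [153. 175.] [0.51536689 0.07696293 0.044     ] press x,y(mm) 2.1792297112657315 60.78506599937501
[array([186., 169.]), array([123., 161.])]
[array([186., 134.]), array([123., 124.])]
```

```bash
python3 -c "
from station import finish_job
print(finish_job())"
```

```text
the job is handed in; nothing more can be done
None
```

The job is handed in: the block lies across the bed, wound against the blue stop jaw at a steady pace (about 1 rad/s, slower for the last quarter turn) with roughly 25–30 N estimated from the knob force, and the crank is let go; hand-in returned no verdict.

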